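# Change the cartridges of the bench fume filter

### The arm

A 7-joint arm with a two-finger parallel gripper is mounted at the origin on the work surface; the furniture and walls round the work are solid. World frame = base frame: x ahead of the robot, y to its left, z up, the work surface at z = 0. Lengths are in m, angles in rad, forces in N, time in s.
With the tool pointing down it reaches from about 0.4 to 0.75 m from the base axis. Payload 19.5 kg.
Tool frame: the origin (TCP) lies midway between the tips of the shut fingers; the grasp point (between the pads) lies behind it (arm.tcp_to_grasp is the z of the grasp point in the tool frame, in m); z points along the fingers, y is the line along which they close (so a half turn about z gives the same grasp; the last joint's range is limited). The gripper opens to 85 mm and grips with 20 to 120 N. Pads are 22 mm wide; open, the fingers measure 114 mm over their backs; the gripper's body (76 mm by 85 mm) begins 54 mm behind the grasp point. The pads swing forward as they close: fully open they stand 13 mm farther back than shut.
Start: joints at [-1.304, 0.707, -0.028, 1.485, 0.022, 0.951, -0.075], TCP at [0.175, 0.548, 0.231] pointing down, gripper open.
Joint ranges: [-2.71, 2.71], [-0.32, 2.16], [-1.57, 1.52], [0, 2.45], [-1.46, 4.6], [0, 2.02], [-2.83, 2.83]. Speed limits (rad/s): [1.89, 1.89, 2.57, 2.57, 3.01, 3.01, 3.01].

### API

Orientations are given as a unit quaternion [x, y, z, w].
In Python, from plant import arm gives the robot as it stands.
- The arm moves only by the tool jog_arm, called after "Emit:" by a JSON object that holds its "fn" and its "kwargs". Schema: {"type":"object","properties":{"motion":{"type":"string"},"grip_force":{"type":"number"},"only":{"type":"string"},"quiet":{"type":"boolean"},"lines":{"type":"string"}},"required":["motion"],"additionalProperties":false}. motion is a string of 1 to 12 rows, parted by semicolons, with the numbers parted by spaces; each row has 7 numbers: dx, dy, dz in units of 5 mm, then a rotation vector rx, ry, rz in units of 0.25 rad, then the finger opening in m; each row shifts and turns the commanded pose from where the row before left it, along the tool's axes as they then stand; what a row does not reach is not made up. A row lasts 1/12 s, in which the tool goes at most 0.0417 m and 0.125 rad, less where a joint would pass 70% of its speed; a pose out of reach is approached as far as the arm can. The fingers move at their own pace and stop on an object; grip_force is the grip in N (left out, the last holds). Time passes only in rows, so rows that do not move let the fingers close. The tool returns the time, the measured TCP pose, the force, the opening and the grip force at its end. only (a regular expression) keeps the lines of the reply that match it, lines (a string "A,B") keeps lines A to B, and quiet returns only ok. Input that does not fit is refused with a message, and nothing moves.
- arm.state(): the state, without advancing time (a new reading comes with each control period).
- arm.camera(name): name is "side" or "top" or "wrist"; returns (picture, depth): 400x640x3 uint8, blue, green, red; 400x640 float32, m along the optical axis (not along the pixel's ray), 0 where there is no reading.
- arm.camera_model(name): a dict with "fovy" (degrees; the focal length in pixels is half the picture's height over the tangent of half this angle, whatever the lens; pixels are square), "cx", "cy" (the principal point, pixels), "camera_from_world" (4x4, takes a point from world to camera coordinates); the wrist camera has in their place "hand_eye" (4x4, takes a point from camera to tool coordinates, whose origin is the TCP and whose axes are the flange's). Camera axes: x right, y down, z forward; pixel columns grow to the right and rows downward; lengths in m; the calibration is good to about 2 mm. A picture is of the moment at which its call begins: read the wrist's pose just before it. camera_model takes no time and is no camera call.
- arm.close_job(): hands the job in; it is judged then, once.
The state is a dict: "clock": time; "joints": joint angles; "qvel": joint speeds; "joint_efforts": joint torques, N m; "tool_pos": TCP position; "tcp_rot": TCP orientation; "wrist_force": force on the tool from outside, world axes, zero at the start; "moment": the same for the moment, N m; "opening": finger opening in m; "grip_force": force on a finger pad.
Only numpy, scipy, OpenCV 4.12 (cv2) and the standard library are available. Lean on these libraries where they do the work, as an engineer would, in place of code of your own. Each camera call takes 0.05 s, during which the arm holds its last target. There are 200 camera calls.

### The job

Change the filter cartridges of the bench fume filter: unlock each spent cartridge that is still in a port (push down, twist anticlockwise, lift out) and put it in the shallow tray. Fit the three fresh ones, one in each port: lugs into the slots, push down, twist clockwise to the stop and let them spring up into lock. When all three are locked, push the reset plunger fully down and let it come up again; leave the dropper bottle and the jar beyond the tray where they are.

Things in the scene. Friction and masses are not known exactly. Their poses are not given: they have to be found in the camera images.
- fresh_0: fresh filter cartridge, grey, 150 g, 82 mm tall, standing on the table; the three fresh ones are alike. Origin: centre of underside, z up. Spigot 48 mm across, 0 to 28 mm up; two lugs on it, along +x and -x, 12 mm wide, out to 31 mm from the axis, 4 to 12 mm up. Body 62 mm across, 28 to 52 mm up. Wing grip on top: 58 mm along x, 14 mm thick along y, 52 to 82 mm up.
- fresh_1: fresh filter cartridge, just like fresh_0 (same shape and axes); any fresh cartridge fits any port, either way round (half turn).
- fresh_2: fresh filter cartridge, just like fresh_0 (same shape and axes). Mind the bottles and paper rolls, up to 250 mm tall, that stand behind: at x > 0.40 m for y > 0.13 m, at x > 0.53 m for y from -0.06 to 0.15 m; a white drawer cabinet 200 mm tall at x > 0.48 m for y from -0.30 to -0.10 m.
- spent_0: spent filter cartridge, same shape and axes as fresh_0; at the start locked in port_0, or absent (one or two of the three are there).
- spent_1: spent filter cartridge, same shape and axes as fresh_0; at the start locked in port_1, or absent (one or two of the three are there).
- spent_2: spent filter cartridge, same shape and axes as fresh_0; at the start locked in port_2, or absent (one or two of the three are there).
- port_0 (a point): bayonet port: point on its axis at the unit's roof, 60 mm above the table; z up, x to the unit's back. Black collar 82 mm across, 32 mm high above the roof, bore 53 mm, two open entry slots 18 mm wide at +x and -x for the lugs. Inside, a sprung pad, top 18 mm above the roof when free: a cartridge set in, lugs in slots, rests on it 18 mm up (underside).
- port_1 (a point): bayonet port like port_0. Locking: push the cartridge down on the spring (3 to 11 N) till its underside is 4 mm (shoulder on collar) to 10 mm above the roof, turn it clockwise seen from above, lugs under the lip, 62 degrees to the stop, let go: the spring lifts it into a notch, underside 13 mm up, its x axis 62 degrees clockwise of the port's x or of -x.
- port_2 (a point): bayonet port like port_0. Unlocking: push the locked cartridge down by 4 to 8 mm, turn it anticlockwise 62 degrees back to the slots (solid stop), lift straight up. The tops of locked cartridges are 155 mm above the table.
- filter_unit: bench fume filter, fixed: low grey housing 104 mm deep (x), 300 mm wide (y), 60 mm high, louvred front facing -x (the robot). Origin: centre of underside. On its roof in a row: the ports 0, 1, 2 at y = +104, +20, -64 mm, the reset plunger at y = -122 mm.
- reset_plunger (a joint): sprung plunger that resets the filter-hours counter, black mushroom head 33 mm across, on the roof at the unit's -y end: 0 = up, 0.012 m = fully down (end stop); 4 N at first, 9 N at the bottom, comes up by itself.
- plunger_top (a point): centre of the top of the plunger's head, 108 mm above the table when up; moves with it.
- spent_tray: shallow open steel tray, fixed, 92 mm (x) by 164 mm (y), 26 mm high, walls 4 mm, inner floor 4 mm above the table. Origin: centre of underside. Room for two cartridges side by side along y.
- dropper: dropper bottle, loose bystander; origin: centre of its underside.
- jar_far: pigment jar, loose bystander; origin: centre of its underside.

How it is judged:
On the way, in this order (a step that is already met when the one before it is completed fails the run):
1. the three fresh cartridges are locked in the three ports (((horizontal distance between fresh_0 and port_0 below 0.004 m and z of fresh_0 in the frame of port_0 between 0.0105 and 0.0155 m and angle between the x axis of fresh_0 and the x axis of port_0, either way round between 0.84 and 1.25 rad and angle between fresh_0's own z axis and vertical below 0.08 rad) or (horizontal distance between fresh_0 and port_1 below 0.004 m and z of fresh_0 in the frame of port_1 between 0.0105 and 0.0155 m and angle between the x axis of fresh_0 and the x axis of port_1, either way round between 0.84 and 1.25 rad and angle between fresh_0's own z axis and vertical below 0.08 rad) or (horizontal distance between fresh_0 and port_2 below 0.004 m and z of fresh_0 in the frame of port_2 between 0.0105 and 0.0155 m and angle between the x axis of fresh_0 and the x axis of port_2, either way round between 0.84 and 1.25 rad and angle between fresh_0's own z axis and vertical below 0.08 rad)) and ((horizontal distance between fresh_1 and port_0 below 0.004 m and z of fresh_1 in the frame of port_0 between 0.0105 and 0.0155 m and angle between the x axis of fresh_1 and the x axis of port_0, either way round between 0.84 and 1.25 rad and angle between fresh_1's own z axis and vertical below 0.08 rad) or (horizontal distance between fresh_1 and port_1 below 0.004 m and z of fresh_1 in the frame of port_1 between 0.0105 and 0.0155 m and angle between the x axis of fresh_1 and the x axis of port_1, either way round between 0.84 and 1.25 rad and angle between fresh_1's own z axis and vertical below 0.08 rad) or (horizontal distance between fresh_1 and port_2 below 0.004 m and z of fresh_1 in the frame of port_2 between 0.0105 and 0.0155 m and angle between the x axis of fresh_1 and the x axis of port_2, either way round between 0.84 and 1.25 rad and angle between fresh_1's own z axis and vertical below 0.08 rad)) and ((horizontal distance between fresh_2 and port_0 below 0.004 m and z of fresh_2 in the frame of port_0 between 0.0105 and 0.0155 m and angle between the x axis of fresh_2 and the x axis of port_0, either way round between 0.84 and 1.25 rad and angle between fresh_2's own z axis and vertical below 0.08 rad) or (horizontal distance between fresh_2 and port_1 below 0.004 m and z of fresh_2 in the frame of port_1 between 0.0105 and 0.0155 m and angle between the x axis of fresh_2 and the x axis of port_1, either way round between 0.84 and 1.25 rad and angle between fresh_2's own z axis and vertical below 0.08 rad) or (horizontal distance between fresh_2 and port_2 below 0.004 m and z of fresh_2 in the frame of port_2 between 0.0105 and 0.0155 m and angle between the x axis of fresh_2 and the x axis of port_2, either way round between 0.84 and 1.25 rad and angle between fresh_2's own z axis and vertical below 0.08 rad))), for 0.3 s.
2. with all three locked, the reset plunger is pressed fully down (all of step 1 and value of joint reset_plunger above 0.0105 m), for 0.1 s.
At the end, for the whole second after the job is handed in: Fresh cartridges locked one per port: within 4 mm of its axis, underside 10.5 to 15.5 mm above the roof, wing 48 to 72 degrees from the slots, upright. Spent ones at rest in the tray. Plunger, pressed 10.5 mm or more after locking, up again within 2 mm (all of step 1 and x of spent_0 in the frame of spent_tray between -0.042 and 0.042 m and y of spent_0 in the frame of spent_tray between -0.078 and 0.078 m and z of each of spent_0, spent_1, spent_2 in the frame of spent_tray below 0.045 m and linear speed of each of spent_0, spent_1, spent_2 below 0.03 m/s and x of spent_1 in the frame of spent_tray between -0.042 and 0.042 m and y of spent_1 in the frame of spent_tray between -0.078 and 0.078 m and x of spent_2 in the frame of spent_tray between -0.042 and 0.042 m and y of spent_2 in the frame of spent_tray between -0.078 and 0.078 m and value of joint reset_plunger below 0.002 m); the robot touches nothing.
It fails at once if the dropper bottle (dropper) is shifted more than 4 cm (distance of dropper from where it was at the start of the episode above 0.04 m).
It fails at once if the pigment jar (jar_far) is shifted more than 4 cm (distance of jar_far from where it was at the start of the episode above 0.04 m).
Of spent_0, spent_1, spent_2 only 1 to 2 are there at a start; the rules pass over those that are not, and their reading is None.
At some moment in a run one of fresh_0, fresh_2 may be knocked a few centimetres aside while the robot is not near it.
It also fails if it takes over 208 s, if anything falls off the work surface, if the arm or the gripper's body presses on something with over 40 N, if the wrist force passes 120 N, or if a joint passes its speed limit or range.

## Working session

There is one attempt and no reset: what is moved stays moved. The work goes in short steps, Python scripts to look and compute and a tool call to move; the robot and the scene stay as the last step left them, time stands still between calls to the robot, and variables do not carry over. Pictures are saved under pics/ and viewed, at most 14 in all, crops included, and the job is handed in when it is done.

```bash
ls; mkdir -p pics; python3 - <<'E'
from plant import arm
import cv2,numpy as np
s=arm.state();print(s,arm.tcp_to_grasp)
for n in("top","side"):
    m=arm.camera_model(n);print(n,m)
    p,d=arm.camera(n);cv2.imwrite(f"pics/{n}0.png",p);np.save(f"pics/{n}0.npy",d)
print(arm.camera_model("wrist"))
E
```

```text
pics
plant.py
{'clock': 0.0, 'joints': array([-1.30369438,  0.70708711, -0.02762683,  1.48498823,  0.02200278,
        0.95090849, -0.07544185]), 'qvel': array([-2.43250196e-03,  9.19667568e-04,  2.38530994e-03,  1.24498403e-05,
        2.44127205e-04,  1.03413518e-03,  1.60082728e-04]), 'joint_efforts': array([-1.50515101e-03, -8.83205080e+01,  1.23385213e+00, -2.36174601e+01,
        1.68293808e-02,  6.37511796e-03,  3.40577981e-05]), 'tool_pos': array([0.17466994, 0.54755266, 0.23083904]), 'tcp_rot': array([ 1.53755024e-01,  9.88108848e-01, -5.40029641e-04, -6.83191544e-05]), 'wrist_force': array([-0.01869743, -0.27245763, -0.1272627 ]), 'moment': array([ 0.01298522, -0.01305033,  0.00618413]), 'grip_force': 0.0, 'opening': 0.08534941562190976} -0.0187
top {'fovy': 51.363122190699166, 'cx': 320.3125349283351, 'cy': 202.05219620701237, 'camera_from_world': array([[ 0.01319711, -0.99980578,  0.0146368 , -0.09110663],
       [-0.99864235, -0.01391662, -0.05019752,  0.46109067],
       [ 0.05039147, -0.01395447, -0.99
[... 168 characters left out ...]
'camera_from_world': array([[ 0.85444195, -0.51953846,  0.00295627, -0.42143054],
       [-0.31703805, -0.52589726, -0.78925215,  0.19472067],
       [ 0.41160154,  0.6734329 , -0.61406214,  1.0922687 ],
       [ 0.        ,  0.        ,  0.        ,  1.        ]])}
{'fovy': 59.07793982303104, 'cx': 315.32859517758544, 'cy': 201.78501316088386, 'hand_eye': array([[ 7.70380412e-05, -9.62619417e-01, -2.70857623e-01,
         6.94283384e-02],
       [ 9.99999134e-01, -2.81745591e-04,  1.28573731e-03,
         4.24376744e-05],
       [-1.31398864e-03, -2.70857487e-01,  9.62618562e-01,
        -1.43910396e-01],
       [ 0.00000000e+00,  0.00000000e+00,  0.00000000e+00,
         1.00000000e+00]])}
```
View pics/top0.png

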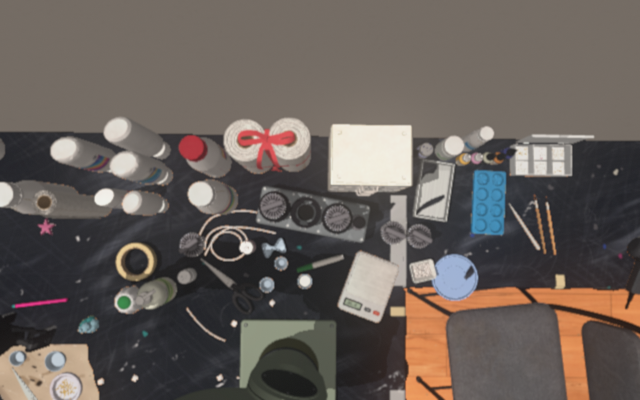

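View pics/side0.png

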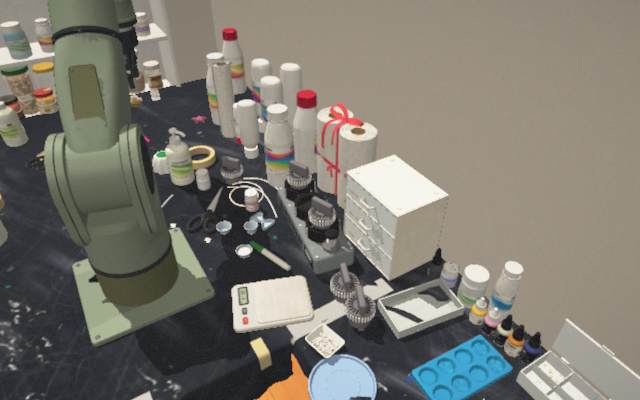

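Top view: unit with ports at about (272,205), (305,212) and (338,217). Port 1 is empty, and 0 and 2 hold spent cartridges. The plunger is near (362,222). Fresh cartridges are at (191,243), (392,233) and (420,236), and the tray is at (433,190). Next I measure with depth.

```bash
cat > h.py <<'E'
from plant import arm
import cv2,numpy as np
from scipy.spatial.transform import Rotation as R
def model(n,st=None):
    m=arm.camera_model(n);f=200/np.tan(np.radians(m['fovy'])/2)
    if n=="wrist":
        T=np.eye(4);T[:3,:3]=R.from_quat(st['tcp_rot']).as_matrix();T[:3,3]=st['tool_pos'];W=T@m['hand_eye']
    else: W=np.linalg.inv(m['camera_from_world'])
    return f,m['cx'],m['cy'],W
def shot(n,save=None):
    st=arm.state();p,d=arm.camera(n)
    if save: cv2.imwrite(f"pics/{save}.png",p)
    return p,d,cloud(n,d,st),st
def cloud(n,d,st=None):
    f,cx,cy,W=model(n,st)
    v,u=np.mgrid[:400,:640]
    P=np.stack([(u-cx)/f*d,(v-cy)/f*d,d],-1)@W[:3,:3].T+W[:3,3]
    P[d<=0]=np.nan
    return P
def ray(n,u,v,z,st=None):
    f,cx,cy,W=model(n,st);r=W[:3,:3]@[(u-cx)/f,(v-cy)/f,1];o=W[:3,3]
    return o+r*(z-o[2])/r[2]
def blobs(P,lo,hi,xr=(.1,.8),yr=(-.6,.5),amin=15):
    M=(P[...,2]>lo)&(P[...,2]<hi)&(P[...,0]>xr[0])&(P[...,0]<xr[1])&(P[...,1]>yr[0])&(P[...,1]<yr[1])
    n,L,s,c=cv2.connectedComponentsWithStats(M.astype(np.uint8))
    out=[]
    for i in range(1,n):
        if s[i,4]<amin: continue
        Q=P[L==i]; r=cv2.minAreaRect((Q[:,:2]*1000).astype(np.float32))
        (a,b),(w,h),t=r
        if w<h: t+=90
        t=(t+90)%180-90
        out.append((a,b,max(w,h),min(w,h),t,np.median(Q[:,2])*1000,s[i,4],c[i]))
    return out
def show(bl):
    for a,b,w,h,t,z,n,c in bl: print(f"x{a:.1f} y{b:.1f} L{w:.0f} W{h:.0f} ang{t:.1f} z{z:.0f} n{n} px{c.round()}")
E
python3 - <<'E'
from h import *
d=np.load("pics/top0.npy");P=cloud("top",d)
for lo,hi in((.07,.09),(.145,.165),(.05,.067),(.085,.125),(.015,.035)):
    print(lo,hi);show(blobs(P,lo,hi,yr=(-.4,.35),xr=(.2,.6)))
p=cv2.imread("pics/top0.png")[150:290,170:470];cv2.imwrite("pics/c1.png",cv2.resize(p,None,fx=2.6,fy=2.6,interpolation=2))
E
```

```text
0.07 0.09
x591.6 y343.5 L18 W3 ang-39.1 z84 n15 px[160. 150.]
x553.8 y187.7 L78 W27 ang-34.7 z80 n58 px[220. 166.]
x595.3 y-338.1 L11 W7 ang87.6 z82 n18 px[416. 153.]
x554.7 y-19.4 L61 W11 ang-72.6 z83 n26 px[297. 166.]
x526.5 y334.4 L54 W16 ang-17.3 z83 n39 px[163. 174.]
x461.2 y157.7 L73 W21 ang-7.3 z80 n40 px[230. 202.]
x496.0 y-264.4 L50 W1 ang-89.9 z83 n20 px[388. 189.]
x450.4 y344.2 L43 W10 ang-1.8 z80 n45 px[158. 203.]
x430.7 y-44.9 L40 W40 ang-89.1 z78 n214 px[306. 212.]
x379.3 y-284.4 L57 W14 ang67.8 z82 n118 px[395. 233.]
x370.8 y-355.0 L58 W14 ang63.0 z81 n121 px[422. 237.]
x340.3 y262.3 L58 W15 ang-52.5 z81 n128 px[188. 245.]
x228.3 y325.5 L58 W17 ang36.2 z81 n67 px[164. 288.]
0.145 0.165
x590.4 y343.1 L20 W3 ang-33.8 z155 n29 px[149. 145.]
x557.0 y188.8 L80 W32 ang-29.4 z159 n111 px[213. 161.]
x570.4 y-105.4 L53 W0 ang0.0 z156 n21 px[330. 156.]
x559.8 y-32.1 L57 W9 ang-54.9 z155 n28 px[300. 161.]
x561.3 y55.1 L30 W6 ang-53.9 z156 n18 px[265. 159.]
x527.8 y334.0 L58 W19 ang-12.4 z156 n79 px[153. 171.]
x463.0 y178.1 L84 W60 ang-11.0 z158 n137 px[219. 199.]
x495.9 y-144.5 L
[... 1824 characters left out ...]
 n46 px[224. 169.]
x553.9 y66.3 L47 W6 ang-55.7 z28 n22 px[267. 168.]
x529.8 y341.6 L43 W11 ang-4.1 z23 n42 px[168. 176.]
x517.1 y-105.5 L43 W0 ang0.2 z23 n16 px[328. 182.]
x459.2 y157.0 L67 W17 ang-10.0 z24 n34 px[234. 202.]
x446.2 y347.4 L26 W5 ang-0.8 z28 n33 px[164. 205.]
x244.9 y-228.4 L136 W127 ang-19.7 z21 n1784 px[371. 277.]
x290.0 y22.7 L35 W35 ang60.5 z22 n74 px[281. 264.]
x302.4 y-123.2 L40 W9 ang-70.8 z17 n32 px[333. 260.]
x272.8 y-371.5 L65 W56 ang-77.0 z19 n116 px[421. 271.]
x280.1 y-53.1 L36 W12 ang-75.3 z18 n32 px[309. 267.]
x258.3 y267.7 L37 W15 ang23.1 z27 n38 px[192. 274.]
x228.7 y325.3 L56 W15 ang37.9 z27 n51 px[171. 285.]
x230.0 y61.1 L39 W37 ang1.1 z20 n70 px[266. 285.]
```

View pics/c1.png

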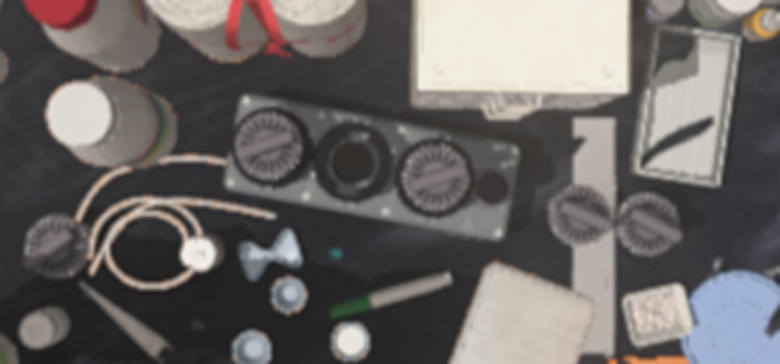

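The crop confirms the layout, and the depth data fits it: the unit's yaw is −10° and the port spacing and heights match. Now the tray corners and a helper that turns targets into tool-axis deltas.

```bash
cat >> h.py <<'E'
def plan(x,y,z,line=None,st=None):
    "mm, deg: prints rz to turn first, then translation in the turned tool axes"
    st=st or arm.state();r=R.from_quat(st['tcp_rot']);ty=r.apply([0,1,0]);a=np.degrees(np.arctan2(ty[1],ty[0]))
    rz=0
    if line is not None: rz=np.radians((a-line+90)%180-90)
    r2=r*R.from_rotvec([0,0,rz]);d=r2.inv().apply(np.array([x,y,z])/1000-st['tool_pos'])
    print(f"line {a:.1f} turn rz {rz:.3f} then d {d.round(4)} t{st['clock']:.1f} pos{(st['tool_pos']*1000).round(1)} tilt{r.apply([0,0,1])[:2].round(4)} j7 {st['joints'][6]:.2f}")
E
python3 - <<'E'
from h import *
c=[ray("top",u/2.6+170,v/2.6+150,.026)[:2]*1000 for u,v in((657,27),(740,38),(720,186),(634,173))]
print(np.round(c,1),np.mean(c,0),[np.linalg.norm(c[i]-c[i-1]).round() for i in range(4)])
p=c[1]-c[2];q=c[0]-c[3];print([np.degrees(np.arctan2(*v[::-1])) for v in(p,q,c[0]-c[1],c[3]-c[2])])
P=cloud("top",np.load("pics/top0.npy"));show(blobs(P,.004-.003,.012,xr=(.42,.6),yr=(-.44,-.28)));show(blobs(P,.018,.034,xr=(.40,.6),yr=(-.44,-.28)))
plan(445,37.5,340,19)
E
```

```text
[[ 582.8 -370.8]
 [ 572.3 -461. ]
 [ 412.  -438.9]
 [ 424.8 -346.2]] [ 497.97602396 -404.21848167] [np.float64(160.0), np.float64(91.0), np.float64(162.0), np.float64(94.0)]
[np.float64(-7.84474900672735), np.float64(-8.862307459321922), np.float64(83.29990340579104), np.float64(82.19143244886018)]
x507.4 y-324.5 L182 W83 ang-5.4 z3 n683 px[406. 196.]
x593.1 y-408.5 L56 W15 ang81.6 z3 n54 px[433. 159.]
x500.2 y-406.3 L156 W80 ang-7.9 z5 n1293 px[432. 192.]
x505.2 y-397.4 L180 W93 ang-3.5 z25 n253 px[428. 190.]
x591.5 y-425.7 L26 W4 ang62.9 z25 n18 px[442. 158.]
line 72.3 turn rz 0.930 then d [-0.5704  0.0894 -0.1087] t0.1 pos[174.7 547.6 230.9] tilt[-0.0002 -0.0009] j7 -0.08
```

The manual's scale: shifts go in units of 5 mm and turns go in units of 0.25 rad. Converting my numbers, -0.04 m is -8, -0.03 m is -6, 0.116 rad is 0.464.

Emit:
{"fn": "jog_arm", "kwargs": {"motion": "0 0 -8 0 0 0 0.06;0 0 -8 0 0 0 0.06;0 0 -6 0 0 0.464 0.06;0 0 0 0 0 0.464 0.06;0 0 0 0 0 0.464 0.06;0 0 0 0 0 0.464 0.06;0 0 0 0 0 0.464 0.06;0 0 0 0 0 0.464 0.06;0 0 0 0 0 0.464 0.06;0 0 0 0 0 0.464 0.06", "grip_force": 60}}

```text
clock: 0.93
tool_pos: [0.1747, 0.5477, 0.341]
tcp_rot: [0.582, 0.813, -0.0, 0.0]
wrist_force: [-0.1, 0.5, -0.5]
opening: 0.0597
grip_force: 0.0
```

```bash
python3 -c "
from h import *
plan(445,37.5,340,19)"
```

```text
line 18.8 turn rz -0.003 then d [-0.5704  0.0895  0.0013] t0.9 pos[174.7 547.7 341. ] tilt[-0.0002 -0.0006] j7 -0.86
```

The tray is centred at (499,−405) with its long axis at −8°, and its size checks out. Moving over spent_0 now.

To row units: 0.0064 m is 1.28, -0.0407 m is -8.14.

Emit:
{"fn": "jog_arm", "kwargs": {"motion": "-8.14 1.28 0 0 0 0 0.06;-8.14 1.28 0 0 0 0 0.06;-8.14 1.28 0 0 0 0 0.06;-8.14 1.28 0 0 0 0 0.06;-8.14 1.28 0 0 0 0 0.06;-8.14 1.28 0 0 0 0 0.06;-8.14 1.28 0 0 0 0 0.06;-8.14 1.28 0 0 0 0 0.06;-8.14 1.28 0 0 0 0 0.06;-8.14 1.28 0 0 0 0 0.06"}}

```text
clock: 1.77
tool_pos: [0.369, 0.1824, 0.3414]
tcp_rot: [0.58, 0.815, 0.0, -0.0]
wrist_force: [1.0, 1.0, 0.4]
opening: 0.0602
grip_force: 0.0
```

Emit:
{"fn": "jog_arm", "kwargs": {"motion": "-8.14 1.28 0 0 0 0 0.06;-8.14 1.28 0 0 0 0 0.06;-8.14 1.28 0 0 0 0 0.06;-8.14 1.28 0 0 0 0 0.06;0 0 0 0 0 0 0.06"}}

```text
clock: 2.18
tool_pos: [0.4482, 0.0317, 0.3412]
tcp_rot: [0.583, 0.812, -0.001, 0.001]
wrist_force: [0.3, -0.9, -0.1]
opening: 0.0601
grip_force: 0.0
```

```bash
python3 -c "
from h import *
plan(445,37.5,129,19.5)
p,d,P,s=shot('wrist','w1')
show(blobs(P,.145,.165,xr=(.38,.5),yr=(-.1,.1)))"
```

```text
line 18.6 turn rz -0.015 then d [ 0.0072 -0.001   0.2121] t2.2 pos[448.2  31.7 341.2] tilt[ 0.0007 -0.003 ] j7 0.34
x444.7 y40.0 L57 W14 ang-69.2 z156 n871 px[315. 167.]
```

To row units: 0.03 m is 6, 0.0072 m is 1.44, -0.015 rad is -0.06.

Emit:
{"fn": "jog_arm", "kwargs": {"motion": "1.44 -0.2 6 0 0 -0.06 0.06;0 0 6 0 0 0 0.06;0 0 6 0 0 0 0.06;0 0 6 0 0 0 0.06;0 0 0 0 0 0 0.06;0 0 0 0 0 0 0.06;0 0 0 0 0 0 0.06"}}

```text
clock: 2.82
tool_pos: [0.4433, 0.0457, 0.2227]
tcp_rot: [0.573, 0.819, 0.0, 0.0]
wrist_force: [-1.0, -0.5, 0.2]
opening: 0.0603
grip_force: 0.0
```

```bash
python3 -c "
from h import *
p,d,P,s=shot('wrist','w2')
show(blobs(P,.145,.165,xr=(.38,.5),yr=(-.1,.1)))
plan(445,38.5,130,20)"
```

```text
x444.4 y39.7 L57 W14 ang-69.8 z156 n1846 px[315. 223.]
line 20.0 turn rz 0.000 then d [-0.0072 -0.0011  0.0929] t2.9 pos[443.4  45.6 222.9] tilt[0.002  0.0003] j7 0.40
```

To row units: 0.03 m is 6, 0.02 m is 4.

Emit:
{"fn": "jog_arm", "kwargs": {"motion": "-1.44 -0.22 6 0 0 0 0.06;0 0 6 0 0 0 0.06;0 0 4 0 0 0 0.06;0 0 2.4 0 0 0 0.06;0 0 0 0 0 0 0.06;0 0 0 0 0 0 0.06;0 0 0 0 0 0 0"}}

```text
clock: 3.45
tool_pos: [0.445, 0.0383, 0.1307]
tcp_rot: [0.574, 0.819, 0.001, 0.001]
wrist_force: [-0.2, -0.3, -0.5]
opening: 0.0491
grip_force: 0.0
```

Emit:
{"fn": "jog_arm", "kwargs": {"motion": "0 0 0 0 0 0 0;0 0 0 0 0 0 0;0 0 0 0 0 0 0;0 0 0 0 0 0 0;0 0 0 0 0 0 0;0 0 0 0 0 0 0", "grip_force": 60}}

```text
clock: 3.95
tool_pos: [0.4446, 0.0382, 0.1295]
tcp_rot: [0.574, 0.819, 0.0, 0.0]
wrist_force: [1.5, 1.8, 4.6]
opening: 0.013
grip_force: 61.5
```

```bash
python3 -c "
from h import *
plan(445,38.5,130,20)"
```

```text
line 20.0 turn rz -0.000 then d [ 0.0001  0.0005 -0.0005] t4.0 pos[444.6  38.2 129.5] tilt[0.0007 0.    ] j7 0.47
```

To row units: 0.003 m is 0.6, -0.118 rad is -0.472.

Emit:
{"fn": "jog_arm", "kwargs": {"motion": "0 0 0.6 0 0 0 0;0 0 0.6 0 0 0 0;0 0 0 0 0 0 0;0 0 0 0 0 -0.472 0;0 0 0 0 0 -0.472 0;0 0 0 0 0 -0.472 0;0 0 0 0 0 -0.472 0;0 0 0 0 0 -0.472 0;0 0 0 0 0 -0.472 0;0 0 0 0 0 -0.472 0;0 0 0 0 0 -0.472 0;0 0 0 0 0 -0.472 0", "grip_force": 90}}

```text
clock: 4.95
tool_pos: [0.4443, 0.038, 0.1235]
tcp_rot: [0.077, 0.997, -0.0, 0.0]
wrist_force: [-0.7, -0.0, 8.1]
opening: 0.0124
grip_force: 90.4
```

Emit:
{"fn": "jog_arm", "kwargs": {"motion": "0 0 0 0 0 0 0;0 0 0 0 0 0 0;0 0 0 0 0 0 0"}}

```text
clock: 5.2
tool_pos: [0.4443, 0.038, 0.1234]
tcp_rot: [0.08, 0.997, -0.0, 0.0]
wrist_force: [0.4, -0.4, 7.7]
opening: 0.0124
grip_force: 90.4
```

```bash
python3 -c "
from h import *
plan(445,38.5,130,80)
print(arm.state()['moment'])"
```

```text
line 80.8 turn rz 0.015 then d [-0.0006  0.0007 -0.0066] t5.2 pos[444.3  38.  123.4] tilt[ 0.0001 -0.0003] j7 1.08
[-0.16489608  0.01662025  0.06781027]
```

Emit:
{"fn": "jog_arm", "kwargs": {"motion": "0 0 -4 0 0 0 0;0 0 -6 0 0 0 0;0 0 -6 0 0 0 0;0 0 -6 0 0 0 0;0 0 -6 0 0 0 0;0 0 0 0 0 0 0;0 0 0 0 0 0 0"}}

```text
clock: 5.78
tool_pos: [0.4444, 0.038, 0.2641]
tcp_rot: [0.08, 0.997, 0.0, 0.001]
wrist_force: [0.2, 0.3, -2.3]
opening: 0.0122
grip_force: 89.2
```

```bash
python3 -c "
from h import *
plan(461,-400,260,80)
p,d,P,s=shot('wrist')
show(blobs(P,.2,.35,xr=(.38,.5),yr=(-.1,.1)))
p,d,P,s=shot('side','s1')"
```

```text
line 80.8 turn rz 0.014 then d [-0.0924 -0.4285  0.0041] t5.8 pos[444.4  38.  264.1] tilt[ 0.0017 -0.0001] j7 1.14
x440.9 y41.8 L114 W60 ang-79.1 z325 n52015 px[315. 324.]
```

View pics/s1.png

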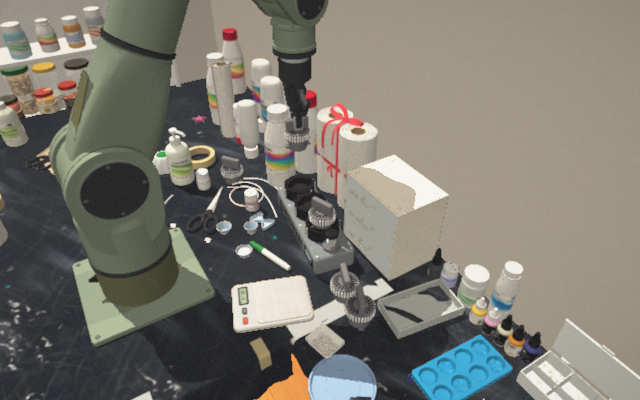

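Spent_0 is out and held upright, and the picture shows port 0 empty. Carrying it to the far tray slot.

Emit:
{"fn": "jog_arm", "kwargs": {"motion": "-2.74 -7.12 -3 0 0 0 0;-2.74 -7.14 -2.4 0 0 0 0;-2.74 -7.14 0 0 0 0 0;-2.74 -7.14 0 0 0 0 0;-2.74 -7.14 0 0 0 0 0;-2.74 -7.14 0 0 0 0 0;-2.74 -7.14 0 0 0 0 0;-2.74 -7.14 0 0 0 0 0;-2.74 -7.14 0 0 0 0 0;-2.74 -7.14 0 0 0 0 0;-2.74 -7.14 0 0 0 0 0;-2.74 -7.14 0 0 0 0 0"}}

```text
clock: 6.88
tool_pos: [0.538, -0.4125, 0.2886]
tcp_rot: [0.08, 0.997, 0.0, -0.001]
wrist_force: [1.5, 0.6, -1.2]
opening: 0.0123
grip_force: 89.1
```

Emit:
{"fn": "jog_arm", "kwargs": {"motion": "0 0 0 0 0 0 0;0 0 0 0 0 0 0;0 0 0 0 0 0 0;0 0 0 0 0 0 0"}}

```text
clock: 7.22
tool_pos: [0.5385, -0.4096, 0.2898]
tcp_rot: [0.079, 0.997, 0.0, -0.001]
wrist_force: [-1.2, -0.0, -1.0]
opening: 0.0122
grip_force: 89.0
```

```bash
python3 -c "
from h import *
plan(538,-411,64,82)
p,d,P,s=shot('top','t1')
show(blobs(P,.018,.034,xr=(.40,.6),yr=(-.48,-.28)))
print(s['joints'])
"
```

```text
line 80.9 turn rz -0.019 then d [ 1.000e-04 -1.600e-03  2.258e-01] t7.2 pos[ 538.5 -409.6  289.8] tilt[-0.001  0.001] j7 1.94
x505.2 y-395.2 L173 W112 ang-8.2 z25 n359 px[433. 188.]
x591.1 y-427.4 L33 W5 ang66.9 z30 n19 px[442. 157.]
[ 0.65808761  0.85262026 -0.16141942  0.91439642  0.1231694   1.38385641
  1.94043385]
```

View pics/t1.png

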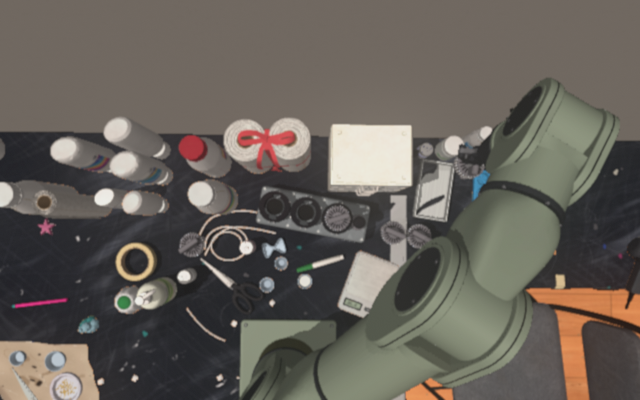

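```bash
python3 -c "
from h import *
P=cloud('top',np.load('pics/top0.npy'))
for lo,hi in((.05,.09),(.09,.13),(.13,.25)): print(lo);show(blobs(P,lo,hi,xr=(.55,.7),yr=(-.5,-.31),amin=4))
plan(533,-410,65,82)
"
```

```text
0.05
x624.3 y-413.8 L171 W74 ang89.8 z80 n625 px[451. 140.]
x609.8 y-374.4 L33 W31 ang2.8 z53 n107 px[427. 149.]
x596.4 y-338.5 L19 W12 ang25.8 z72 n41 px[415. 153.]
x587.9 y-484.6 L20 W17 ang9.6 z59 n47 px[467. 158.]
0.09
x659.8 y-405.1 L189 W2 ang-89.9 z112 n247 px[446. 126.]
x632.3 y-486.6 L41 W19 ang9.7 z108 n117 px[474. 139.]
x632.7 y-424.8 L8 W1 ang-17.0 z90 n4 px[449. 138.]
x632.1 y-444.1 L14 W5 ang-52.7 z91 n8 px[456. 139.]
x623.6 y-449.3 L11 W4 ang1.0 z90 n6 px[458. 142.]
x616.3 y-434.2 L43 W16 ang-85.4 z91 n31 px[452. 146.]
x595.9 y-430.3 L29 W10 ang82.7 z91 n19 px[451. 152.]
0.13
x659.9 y-405.0 L190 W3 ang-89.8 z195 n991 px[455. 118.]
x634.4 y-490.9 L33 W18 ang0.3 z149 n121 px[482. 134.]
line 80.9 turn rz -0.019 then d [ 0.0054 -0.0011  0.2252] t7.3 pos[ 538.6 -409.7  290.2] tilt[-0.0005  0.0004] j7 1.94
```

Emit:
{"fn": "jog_arm", "kwargs": {"motion": "1.08 -0.22 8 0 0 -0.076 0;0 0 8 0 0 0 0;0 0 8 0 0 0 0;0 0 8 0 0 0 0;0 0 7 0 0 0 0;0 0 4 0 0 0 0;0 0 2.5 0 0 0 0;0 0 0 0 0 0 0;0 0 0 0 0 0 0;0 0 0 0 0 0 0.05;0 0 0 0 0 0 0.05;0 0 0 0 0 0 0.05"}}

```text
clock: 8.27
tool_pos: [0.5332, -0.4113, 0.0637]
tcp_rot: [0.07, 0.998, -0.0, 0.0]
wrist_force: [0.3, 0.4, -0.2]
opening: 0.0482
grip_force: 0.0
```

Emit:
{"fn": "jog_arm", "kwargs": {"motion": "0 0 0 0 0 0 0.05;0 0 -4 0 0 0 0.05;0 0 -8 0 0 0 0.05;0 0 -8 0 0 0 0.05;0 0 -8 0 0 0 0.05;0 0 -8 0 0 0 0.05;0 0 0 0 0 0 0.05;0 0 0 0 0 0 0.05"}}

```text
clock: 8.93
tool_pos: [0.5334, -0.4114, 0.2452]
tcp_rot: [0.07, 0.998, -0.001, 0.002]
wrist_force: [0.1, 0.9, -1.4]
opening: 0.0499
grip_force: 0.0
```

```bash
python3 -c "
from h import *
p,d,P,s=shot('wrist')
show(blobs(P,.07,.1,xr=(.45,.58),yr=(-.5,-.36)))
plan(415.5,-127.5,250,20)
"
```

```text
x531.5 y-409.8 L57 W13 ang-8.1 z87 n1007 px[316. 179.]
line 81.9 turn rz 1.081 then d [ 0.3066 -0.0134 -0.0069] t9.0 pos[ 533.  -411.1  243.3] tilt[ 0.0006 -0.0006] j7 1.95
```

To row units: 0.121 rad is 0.484.

Emit:
{"fn": "jog_arm", "kwargs": {"motion": "0 0 0 0 0 0.48 0.06;0 0 0 0 0 0.48 0.06;0 0 0 0 0 0.48 0.06;0 0 0 0 0 0.48 0.06;0 0 0 0 0 0.48 0.06;0 0 0 0 0 0.48 0.06;0 0 0 0 0 0.48 0.06;0 0 0 0 0 0.48 0.06;0 0 0 0 0 0.484 0.06"}}

```text
clock: 9.73
tool_pos: [0.5325, -0.4109, 0.2415]
tcp_rot: [0.576, 0.817, -0.0, -0.001]
wrist_force: [-0.3, -0.4, -0.1]
opening: 0.06
grip_force: 0.0
```

Emit:
{"fn": "jog_arm", "kwargs": {"motion": "7.66 -0.34 0 0 0 0 0.06;7.66 -0.34 0 0 0 0 0.06;7.66 -0.34 0 0 0 0 0.06;7.66 -0.34 0 0 0 0 0.06;7.66 -0.34 0 0 0 0 0.06;7.66 -0.34 0 0 0 0 0.06;7.66 -0.34 0 0 0 0 0.06;7.66 -0.34 0 0 0 0 0.06;0 0 0 0 0 0 0.06;0 0 0 0 0 0 0.06;0 0 0 0 0 0 0.06;0 0 0 0 0 0 0.06"}}

```text
clock: 10.73
tool_pos: [0.4165, -0.1308, 0.2424]
tcp_rot: [0.574, 0.819, -0.0, -0.0]
wrist_force: [-0.0, -0.2, 0.5]
opening: 0.0601
grip_force: 0.0
```

```bash
python3 -c "
from h import *
p,d,P,s=shot('wrist')
show(blobs(P,.145,.165,xr=(.35,.48),yr=(-.2,-.06)))
plan(415.5,-127.5,130,20)
"
```

```text
x415.5 y-125.6 L57 W14 ang-70.9 z156 n1640 px[317. 198.]
line 19.9 turn rz -0.001 then d [0.0034 0.0003 0.1125] t10.8 pos[ 416.5 -130.8  242.5] tilt[-0.0007 -0.0003] j7 0.69
```

Emit:
{"fn": "jog_arm", "kwargs": {"motion": "0.68 0.06 6 0 0 0 0.06;0 0 6 0 0 0 0.06;0 0 6 0 0 0 0.06;0 0 4.5 0 0 0 0.06;0 0 0 0 0 0 0.06;0 0 0 0 0 0 0.06;0 0 0 0 0 0 0;0 0 0 0 0 0 0;0 0 0 0 0 0 0;0 0 0 0 0 0 0;0 0 0 0 0 0 0;0 0 0 0 0 0 0", "grip_force": 90}}

```text
clock: 11.78
tool_pos: [0.416, -0.1267, 0.1308]
tcp_rot: [0.574, 0.819, 0.0, 0.001]
wrist_force: [0.9, 0.5, 4.5]
opening: 0.012
grip_force: 88.3
```

Emit:
{"fn": "jog_arm", "kwargs": {"motion": "0 0 0.6 0 0 0 0;0 0 0.6 0 0 0 0;0 0 0 0 0 0 0;0 0 0 0 0 -0.472 0;0 0 0 0 0 -0.472 0;0 0 0 0 0 -0.472 0;0 0 0 0 0 -0.472 0;0 0 0 0 0 -0.472 0;0 0 0 0 0 -0.472 0;0 0 0 0 0 -0.472 0;0 0 0 0 0 -0.472 0;0 0 0 0 0 -0.448 0"}}

```text
clock: 12.78
tool_pos: [0.4157, -0.1268, 0.1246]
tcp_rot: [0.08, 0.997, -0.0, 0.0]
wrist_force: [-0.7, -0.2, 8.2]
opening: 0.0124
grip_force: 88.9
```

Emit:
{"fn": "jog_arm", "kwargs": {"motion": "0 0 0 0 0 0 0;0 0 0 0 0 0 0;0 0 0 0 0 0 0"}}

```text
clock: 13.03
tool_pos: [0.4157, -0.1268, 0.1246]
tcp_rot: [0.083, 0.997, -0.0, 0.0]
wrist_force: [0.4, -0.2, 8.1]
opening: 0.0119
grip_force: 88.8
```

```bash
python3 -c "
from h import *
plan(415.5,-127.5,130,80)"
```

```text
line 80.5 turn rz 0.009 then d [ 0.0001 -0.0007 -0.0054] t13.0 pos[ 415.7 -126.8  124.6] tilt[ 0.0006 -0.0004] j7 1.31
```

Emit:
{"fn": "jog_arm", "kwargs": {"motion": "0 0 -4 0 0 0 0;0 0 -6 0 0 0 0;0 0 -6 0 0 0 0;0 0 -6 0 0 0 0;0 0 -6 0 0 0 0;0 0 0 0 0 0 0;0 0 0 0 0 0 0;0 0 0 0 0 0 0"}}

```text
clock: 13.7
tool_pos: [0.4152, -0.1267, 0.2638]
tcp_rot: [0.083, 0.997, -0.0, -0.0]
wrist_force: [-0.6, -0.2, -2.1]
opening: 0.0118
grip_force: 88.0
```

```bash
python3 -c "
from h import *
plan(464,-400,265,82)"
```

```text
line 80.5 turn rz -0.026 then d [-0.0864 -0.2638 -0.0012] t13.7 pos[ 415.2 -126.7  263.8] tilt[-0.0009 -0.0001] j7 1.42
```

Emit:
{"fn": "jog_arm", "kwargs": {"motion": "0 0 -1 0 0 -0.104 0;-2.16 -6.6 0 0 0 0 0;-2.16 -6.6 0 0 0 0 0;-2.16 -6.6 0 0 0 0 0;-2.16 -6.6 0 0 0 0 0;-2.16 -6.6 0 0 0 0 0;-2.16 -6.6 0 0 0 0 0;-2.16 -6.6 0 0 0 0 0;-2.16 -6.6 0 0 0 0 0;0 0 0 0 0 0 0;0 0 0 0 0 0 0;0 0 0 0 0 0 0"}}

```text
clock: 14.7
tool_pos: [0.4642, -0.3994, 0.2685]
tcp_rot: [0.069, 0.998, 0.001, -0.001]
wrist_force: [-0.1, 1.4, -2.0]
opening: 0.0123
grip_force: 88.3
```

```bash
python3 -c "
from h import *
plan(464,-400.5,64,82)"
```

```text
line 82.1 turn rz 0.001 then d [-2.000e-04 -1.400e-03  2.045e-01] t14.7 pos[ 464.2 -399.4  268.5] tilt[-0.0012  0.0015] j7 1.92
```

To row units: 0.04 m is 8, 0.03 m is 6.

Emit:
{"fn": "jog_arm", "kwargs": {"motion": "0 -0.24 8 0 0 0 0;0 0 8 0 0 0 0;0 0 8 0 0 0 0;0 0 8 0 0 0 0;0 0 6 0 0 0 0;0 0 2.9 0 0 0 0;0 0 0 0 0 0 0;0 0 0 0 0 0 0;0 0 0 0 0 0 0.05;0 0 0 0 0 0 0.05;0 0 0 0 0 0 0.05;0 0 0 0 0 0 0.05"}}

```text
clock: 15.7
tool_pos: [0.4643, -0.4014, 0.0654]
tcp_rot: [0.07, 0.998, -0.0, 0.0]
wrist_force: [-0.8, 0.2, -0.3]
opening: 0.0499
grip_force: 0.0
```

Emit:
{"fn": "jog_arm", "kwargs": {"motion": "0 0 -4 0 0 0 0.05;0 0 -8 0 0 0 0.05;0 0 -8 0 0 0 0.05;0 0 -8 0 0 0 0.05;0 0 -8 0 0 0 0.05;0 0 0 0 0 0 0.05;0 0 0 0 0 0 0.05"}}

```text
clock: 16.28
tool_pos: [0.4646, -0.4017, 0.2471]
tcp_rot: [0.07, 0.998, -0.001, 0.002]
wrist_force: [-0.2, 0.5, -0.9]
opening: 0.0502
grip_force: 0.0
```

```bash
python3 -c "
from h import *
p,d,P,s=shot('wrist','w3')
show(blobs(P,.07,.1,xr=(.3,.58),yr=(-.5,-.2)))
p,d,P,s=shot('top','t2')
show(blobs(P,.07,.1,xr=(.3,.58),yr=(-.5,-.2)));show(blobs(P,.07,.1,xr=(.3,.4),yr=(.2,.3)))
plan(379.3,-284.4,170,-22)
"
```

```text
x370.2 y-354.5 L58 W14 ang63.1 z83 n1316 px[355.  63.]
x378.5 y-283.6 L58 W14 ang67.9 z83 n1406 px[441.  61.]
x406.2 y-202.1 L22 W4 ang0.4 z71 n112 px[536.  81.]
x462.7 y-399.2 L57 W14 ang-8.1 z87 n1003 px[317. 179.]
x513.0 y-271.1 L130 W65 ang-49.2 z85 n1965 px[463. 214.]
x495.4 y-205.8 L11 W1 ang-88.2 z94 n58 px[546. 188.]
x530.9 y-410.1 L57 W13 ang-8.1 z86 n892 px[316. 250.]
x532.1 y-410.8 L57 W15 ang-7.6 z85 n140 px[443. 176.]
x495.8 y-269.0 L57 W1 ang89.7 z84 n24 px[390. 189.]
x464.6 y-400.4 L58 W15 ang-7.1 z85 n140 px[439. 202.]
x379.0 y-284.3 L57 W14 ang67.7 z82 n118 px[395. 233.]
x370.8 y-355.4 L57 W14 ang62.7 z81 n119 px[422. 237.]
x339.6 y262.9 L57 W15 ang-54.2 z81 n127 px[188. 245.]
line 82.0 turn rz -1.327 then d [-0.0766  0.1221  0.0745] t16.4 pos[ 463.9 -401.2  244.5] tilt[-0.0006  0.0002] j7 1.91
```

View pics/w3.png

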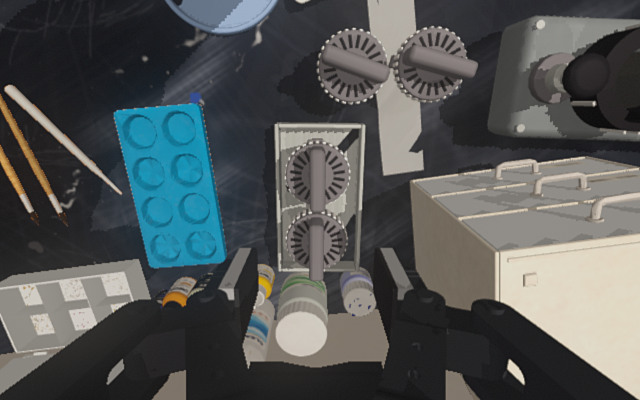

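Both spent cartridges stand in the tray at about (318,172) and (318,242). Fresh A and B are at the upper centre, unmoved. Picking fresh A next, turning clockwise to stay inside the joint 7 range.

To row units: 0.121 rad is 0.484.

Emit:
{"fn": "jog_arm", "kwargs": {"motion": "0 0 0 0 0 0.484 0.05;0 0 0 0 0 0.484 0.05;0 0 0 0 0 0.484 0.05;0 0 0 0 0 0.484 0.05;0 0 0 0 0 0.484 0.05;0 0 0 0 0 0.484 0.05;0 0 0 0 0 0.484 0.05;0 0 0 0 0 0.484 0.05;0 0 0 0 0 0.484 0.05;0 0 0 0 0 0.484 0.05;0 0 0 0 0 0.484 0.05;0 0 0 0 0 0.484 0.05"}}

```text
clock: 17.38
tool_pos: [0.4638, -0.4011, 0.2437]
tcp_rot: [0.717, 0.697, -0.0, -0.001]
wrist_force: [0.7, 0.3, -0.8]
opening: 0.0501
grip_force: 0.0
```

Emit:
{"fn": "jog_arm", "kwargs": {"motion": "0 0 0 0 0 0.484 0.05;0 0 0 0 0 0.484 0.05;0 0 0 0 0 0.484 0.05;3.82 -6.14 2 0 0 0 0.05;3.82 -6.14 4 0 0 0 0.05;3.82 -6.14 4 0 0 0 0.05;3.82 -6.14 4 0 0 0 0.05;0 0 0 0 0 0 0.05;0 0 0 0 0 0 0.05;0 0 0 0 0 0 0.05;0 0 0 0 0 0 0.05"}}

```text
clock: 18.3
tool_pos: [0.3822, -0.2886, 0.1765]
tcp_rot: [0.829, 0.559, 0.0, 0.001]
wrist_force: [-0.6, 0.0, -0.6]
opening: 0.0499
grip_force: 0.0
```

```bash
python3 -c "
from h import *
p,d,P,s=shot('wrist','w4')
show(blobs(P,.07,.1,xr=(.3,.42),yr=(-.4,-.25)))
plan(379,-284.3,56.5,-22.3)
"
```

```text
x379.4 y-282.9 L57 W14 ang67.6 z83 n1578 px[310. 196.]
x371.0 y-353.5 L57 W14 ang63.2 z82 n1376 px[334. 282.]
line -22.0 turn rz 0.005 then d [ 0.0028 -0.0046  0.12  ] t18.4 pos[ 382.1 -288.6  176.5] tilt[ 0.0007 -0.0008] j7 0.41
```

Emit:
{"fn": "jog_arm", "kwargs": {"motion": "0.56 -0.96 6 0 0 0.02 0.05;0 0 6 0 0 0 0.05;0 0 6 0 0 0 0.05;0 0 4 0 0 0 0.05;0 0 1.9 0 0 0 0.05;0 0 0 0 0 0 0.05;0 0 0 0 0 0 0.05;0 0 0 0 0 0 0;0 0 0 0 0 0 0;0 0 0 0 0 0 0;0 0 0 0 0 0 0;0 0 0 0 0 0 0", "grip_force": 90}}

```text
clock: 19.35
tool_pos: [0.3786, -0.2837, 0.0579]
tcp_rot: [0.83, 0.557, 0.0, 0.001]
wrist_force: [0.3, -0.7, 12.3]
opening: 0.0124
grip_force: 87.7
```

```bash
python3 -c "
from h import *
plan(378.8,-284.3,56.5,-22.3)"
```

```text
line -22.3 turn rz 0.000 then d [-0.0005  0.0005  0.0014] t19.4 pos[ 378.6 -283.7   57.9] tilt[ 0.0015 -0.0009] j7 0.45
```

Emit:
{"fn": "jog_arm", "kwargs": {"motion": "0 0 0 0 0 0 0;0 0 -6 0 0 0 0;0 0 -8 0 0 0 0;0 0 -8 0 0 0 0;0 0 -8 0 0 0 0;0 0 -8 0 0 0 0;0 0 -2 0 0 0 0;0 0 0 0 0 0 0;0 0 0 0 0 0 0;0 0 0 0 0 0 0"}}

```text
clock: 20.18
tool_pos: [0.3778, -0.283, 0.2561]
tcp_rot: [0.83, 0.557, -0.0, -0.001]
wrist_force: [-0.3, 0.3, -2.0]
opening: 0.0123
grip_force: 89.2
```

```bash
python3 -c "
from h import *
plan(444.5,38,265,80)"
```

```text
line -22.3 turn rz 1.356 then d [ 0.01   -0.3277 -0.0086] t20.2 pos[ 377.8 -283.   256.1] tilt[-0.001   0.0009] j7 0.38
```

Fresh A is held. I use port 2 with an anticlockwise turn so joint 7 stays in range.

The manual's scale: shifts go in units of 5 mm and turns go in units of 0.25 rad. Converting my numbers, -0.119 rad is -0.476.

Emit:
{"fn": "jog_arm", "kwargs": {"motion": "0 0 0 0 0 -0.476 0;0 0 0 0 0 -0.476 0;0 0 0 0 0 -0.476 0;0 0 0 0 0 -0.476 0;0 0 0 0 0 -0.476 0;0 0 0 0 0 -0.476 0;0 0 0 0 0 -0.476 0;0 0 0 0 0 -0.476 0;0 0 0 0 0 -0.476 0;0 0 0 0 0 -0.476 0;0 0 0 0 0 -0.476 0;0 0 0 0 0 -0.476 0"}}

```text
clock: 21.18
tool_pos: [0.3777, -0.2831, 0.2558]
tcp_rot: [0.26, 0.966, 0.001, -0.001]
wrist_force: [0.1, -0.0, -1.8]
opening: 0.0121
grip_force: 89.1
```

Emit:
{"fn": "jog_arm", "kwargs": {"motion": "0 0 0 0 0 -0.476 0;0 0 0 0 0 -0.476 0;0 0 0 0 0 -0.476 0;-0.4 6.4 0 0 0 0 0;-0.4 6.4 0 0 0 0 0;-0.4 6.4 0 0 0 0 0;-0.4 6.4 0 0 0 0 0;-0.4 6.4 0 0 0 0 0;0 0 0 0 0 0 0;0 0 0 0 0 0 0;0 0 0 0 0 0 0;0 0 0 0 0 0 0"}}

```text
clock: 22.18
tool_pos: [0.4153, -0.1283, 0.2564]
tcp_rot: [0.088, 0.996, 0.0, -0.001]
wrist_force: [-0.1, -0.6, -1.9]
opening: 0.0125
grip_force: 89.1
```

```bash
python3 -c "
from h import *
plan(415.8,-127.2,164,80)"
```

```text
line 79.9 turn rz -0.002 then d [-0.0004  0.0012  0.0924] t22.2 pos[ 415.3 -128.3  256.4] tilt[-0.0011  0.0003] j7 1.41
```

Emit:
{"fn": "jog_arm", "kwargs": {"motion": "0 0.2 6 0 0 0 0;0 0 6 0 0 0 0;0 0 6 0 0 0 0;0 0 2 0 0 0 0;0 0 0 0 0 0 0;0 0 0 0 0 0 0;0 0 0 0 0 0 0"}}

```text
clock: 22.77
tool_pos: [0.4162, -0.127, 0.1578]
tcp_rot: [0.088, 0.996, -0.0, 0.001]
wrist_force: [0.3, 0.3, -1.2]
opening: 0.0124
grip_force: 89.0
```

```bash
python3 -c "
from h import *
plan(415.8,-127.2,137,80)"
```

```text
line 79.9 turn rz -0.001 then d [ 0.0004 -0.0002  0.0208] t22.8 pos[ 416.2 -127.   157.8] tilt[ 0.0011 -0.0002] j7 1.32
```

Emit:
{"fn": "jog_arm", "kwargs": {"motion": "0 0 1 0 0 0 0;0 0 1 0 0 0 0;0 0 1 0 0 0 0;0 0 0 0 0 0 0;0 0 0 0 0 0 0"}}

```text
clock: 23.18
tool_pos: [0.4158, -0.1265, 0.1418]
tcp_rot: [0.087, 0.996, 0.0, -0.0]
wrist_force: [1.0, -0.2, -0.5]
opening: 0.0124
grip_force: 89.1
```

```bash
python3 -c "
from h import *
plan(415.8,-127.2,125,80)"
```

```text
line 80.0 turn rz -0.000 then d [-0.0001 -0.0007  0.0168] t23.2 pos[ 415.8 -126.5  141.8] tilt[-0.0004  0.0001] j7 1.30
```

To row units: 0.006 m is 1.2, 0.005 m is 1.

Emit:
{"fn": "jog_arm", "kwargs": {"motion": "0 0 1.2 0 0 0 0;0 0 1.2 0 0 0 0;0 0 1 0 0 0 0;0 0 0 0 0 0 0;0 0 0 0 0 0 0;0 0 0 0 0 0 0"}}

```text
clock: 23.68
tool_pos: [0.4163, -0.1266, 0.1248]
tcp_rot: [0.087, 0.996, -0.0, 0.0]
wrist_force: [1.9, -0.2, 7.2]
opening: 0.0125
grip_force: 90.5
```

```bash
python3 -c "
from h import *
plan(415.8,-127.2,125,80)"
```

```text
line 80.0 turn rz -0.000 then d [ 0.0004 -0.0007 -0.0002] t23.7 pos[ 416.3 -126.6  124.8] tilt[ 0.0008 -0.0001] j7 1.29
```

To row units: 0.121 rad is 0.484.

Emit:
{"fn": "jog_arm", "kwargs": {"motion": "0 0 0 0 0 0.484 0;0 0 0 0 0 0.484 0;0 0 0 0 0 0.484 0;0 0 0 0 0 0.484 0;0 0 0 0 0 0.484 0;0 0 0 0 0 0.484 0;0 0 0 0 0 0.484 0;0 0 0 0 0 0.484 0;0 0 0 0 0 0.484 0;0 0 0 0 0 0 0;0 0 0 0 0 0 0"}}

```text
clock: 24.6
tool_pos: [0.4161, -0.1264, 0.1248]
tcp_rot: [0.591, 0.807, -0.0, 0.0]
wrist_force: [1.1, 1.8, 6.6]
opening: 0.0124
grip_force: 110.0
```

```bash
python3 -c "
from h import *
plan(415.8,-127.2,125,18);print(arm.state()['moment'])"
```

```text
line 17.6 turn rz -0.007 then d [-0.0006 -0.0005 -0.0002] t24.6 pos[ 416.1 -126.4  124.8] tilt[ 0.0002 -0.0005] j7 0.68
[ 0.31691777 -0.14512106  0.17544782]
```

Emit:
{"fn": "jog_arm", "kwargs": {"motion": "0 0 -0.6 0 0 0 0;0 0 -0.6 0 0 0 0;0 0 0 0 0 0 0;0 0 0 0 0 0 0.05;0 0 0 0 0 0 0.05;0 0 0 0 0 0 0.05;0 0 0 0 0 0 0.05;0 0 -6 0 0 0 0.05;0 0 -8 0 0 0 0.05;0 0 -6 0 0 0 0.05;0 0 0 0 0 0 0.05;0 0 0 0 0 0 0.05"}}

```text
clock: 25.6
tool_pos: [0.4164, -0.1267, 0.2323]
tcp_rot: [0.591, 0.807, 0.001, 0.001]
wrist_force: [0.2, -0.5, -0.5]
opening: 0.0501
grip_force: 0.0
```

```bash
python3 -c "
from h import *
p,d,P,s=shot('wrist')
show(blobs(P,.14,.175,xr=(.35,.48),yr=(-.2,-.06)))
plan(370.8,-355,250,-27)"
```

```text
x415.1 y-124.4 L57 W14 ang-72.2 z156 n1796 px[315. 205.]
x479.8 y-194.4 L9 W0 ang-89.6 z171 n19 px[375. 337.]
line 17.6 turn rz 0.778 then d [-0.2241  0.0635 -0.0188] t25.6 pos[ 416.  -126.5  231.2] tilt[ 0.0011 -0.0002] j7 0.65
```

Fresh A is locked, with its wing at −72° and its top at 156 mm. On to fresh B.

To row units: 0.0106 m is 2.12, -0.0373 m is -7.46, 0.111 rad is 0.444.

Emit:
{"fn": "jog_arm", "kwargs": {"motion": "0 0 0 0 0 0.444 0.05;0 0 0 0 0 0.444 0.05;0 0 0 0 0 0.444 0.05;0 0 0 0 0 0.444 0.05;0 0 0 0 0 0.444 0.05;0 0 0 0 0 0.444 0.05;0 0 0 0 0 0.444 0.05;-7.46 2.12 0 0 0 0 0.05;-7.46 2.12 0 0 0 0 0.05;-7.46 2.12 0 0 0 0 0.05;-7.46 2.12 0 0 0 0 0.05;-7.46 2.12 0 0 0 0 0.05"}}

```text
clock: 26.65
tool_pos: [0.3776, -0.3184, 0.2299]
tcp_rot: [0.852, 0.523, -0.0, -0.001]
wrist_force: [0.8, 0.2, -1.3]
opening: 0.05
grip_force: 0.0
```

Emit:
{"fn": "jog_arm", "kwargs": {"motion": "-7.46 2.12 4 0 0 0 0.05;0 0 8 0 0 0 0.05;0 0 0 0 0 0 0.05;0 0 0 0 0 0 0.05;0 0 0 0 0 0 0.05;0 0 0 0 0 0 0.05"}}

```text
clock: 27.15
tool_pos: [0.3724, -0.3528, 0.1734]
tcp_rot: [0.852, 0.524, 0.0, 0.001]
wrist_force: [0.3, -0.5, 0.4]
opening: 0.0499
grip_force: 0.0
```

```bash
python3 -c "
from h import *
p,d,P,s=shot('wrist')
show(blobs(P,.07,.1,xr=(.3,.42),yr=(-.42,-.25)))
plan(370.5,-355,58,-27)
"
```

```text
x371.0 y-353.7 L57 W14 ang63.4 z83 n1564 px[315. 204.]
line -26.9 turn rz 0.002 then d [-0.0028 -0.001   0.1153] t27.2 pos[ 372.4 -352.9  173.3] tilt[ 0.0016 -0.0011] j7 0.53
```

To row units: 0.03 m is 6, 0.018 m is 3.6, 0.002 rad is 0.008.

Emit:
{"fn": "jog_arm", "kwargs": {"motion": "-0.56 -0.22 6 0 0 0.008 0.05;0 0 6 0 0 0 0.05;0 0 6 0 0 0 0.05;0 0 3.6 0 0 0 0.05;0 0 1.44 0 0 0 0.05;0 0 0 0 0 0 0.05;0 0 0 0 0 0 0.05;0 0 0 0 0 0 0;0 0 0 0 0 0 0;0 0 0 0 0 0 0;0 0 0 0 0 0 0;0 0 0 0 0 0 0", "grip_force": 90}}

```text
clock: 28.2
tool_pos: [0.3698, -0.3555, 0.0576]
tcp_rot: [0.853, 0.522, 0.0, 0.001]
wrist_force: [0.5, 0.8, 11.9]
opening: 0.0124
grip_force: 87.7
```

```bash
python3 -c "
from h import *
plan(370.5,-355,58,-27)"
```

```text
line -27.0 turn rz -0.001 then d [ 0.0007  0.0004 -0.0004] t28.2 pos[ 369.8 -355.5   57.6] tilt[ 0.0013 -0.0009] j7 0.60
```

Emit:
{"fn": "jog_arm", "kwargs": {"motion": "0 0 0 0 0 0 0;0 0 -6 0 0 0 0;0 0 -8 0 0 0 0;0 0 -8 0 0 0 0;0 0 -8 0 0 0 0;0 0 -8 0 0 0 0;0 0 -4 0 0 0 0;0 0 0 0 0 0 0;0 0 0 0 0 0 0;0 0 0 0 0 0 0"}}

```text
clock: 29.03
tool_pos: [0.3691, -0.3548, 0.2661]
tcp_rot: [0.853, 0.522, -0.0, -0.001]
wrist_force: [-0.1, 0.2, -1.8]
opening: 0.0123
grip_force: 89.3
```

```bash
python3 -c "
from h import *
plan(430.6,-44.8,265,80)"
```

```text
line -27.0 turn rz 1.273 then d [ 0.0067 -0.3159  0.0013] t29.0 pos[ 369.1 -354.8  266.1] tilt[-0.0006  0.0009] j7 0.49
```

To row units: -0.1168 rad is -0.4672.

Emit:
{"fn": "jog_arm", "kwargs": {"motion": "0 0 0 0 0 -0.4672 0;0 0 0 0 0 -0.4672 0;0 0 0 0 0 -0.4672 0;0 0 0 0 0 -0.4672 0;0 0 0 0 0 -0.4672 0;0 0 0 0 0 -0.4672 0;0 0 0 0 0 -0.4672 0;0 0 0 0 0 -0.4672 0;0 0 0 0 0 -0.4672 0;0 0 0 0 0 -0.4672 0;0 0 0 0 0 -0.4672 0;0 0 0 0 0 -0.4672 0"}}

```text
clock: 30.03
tool_pos: [0.369, -0.3548, 0.2655]
tcp_rot: [0.312, 0.95, 0.001, -0.001]
wrist_force: [0.5, -0.1, -1.8]
opening: 0.0123
grip_force: 89.2
```

Emit:
{"fn": "jog_arm", "kwargs": {"motion": "0 0 0 0 0 -0.4672 0;0 0 0 0 0 -0.4672 0;0 0 0 0 0 -0.4672 0;0 0 0 0 0 -0.4672 0;-0.18 7.9 0 0 0 0 0;-0.18 7.9 0 0 0 0 0;-0.18 7.9 0 0 0 0 0;-0.18 7.9 0 0 0 0 0;-0.18 7.9 0 0 0 0 0;-0.18 7.9 0 0 0 0 0;-0.18 7.9 0 0 0 0 0;-0.18 7.9 0 0 0 0 0"}}

```text
clock: 31.03
tool_pos: [0.4306, -0.0433, 0.2658]
tcp_rot: [0.087, 0.996, 0.0, -0.001]
wrist_force: [1.5, -0.4, -2.3]
opening: 0.0122
grip_force: 89.2
```

Emit:
{"fn": "jog_arm", "kwargs": {"motion": "0 0 0 0 0 0 0;0 0 0 0 0 0 0;0 0 0 0 0 0 0;0 0 0 0 0 0 0"}}

```text
clock: 31.37
tool_pos: [0.4308, -0.0462, 0.2662]
tcp_rot: [0.088, 0.996, -0.0, -0.001]
wrist_force: [-0.6, 0.2, -2.3]
opening: 0.0121
grip_force: 89.3
```

```bash
python3 -c "
from h import *
plan(430.2,-44.7,157,80)"
```

```text
line 79.9 turn rz -0.001 then d [0.0007 0.0014 0.1092] t31.4 pos[430.8 -46.2 266.2] tilt[-0.0011 -0.0001] j7 1.29
```

Emit:
{"fn": "jog_arm", "kwargs": {"motion": "0.08 0.26 6 0 0 0 0;0 0 6 0 0 0 0;0 0 6 0 0 0 0;0 0 4 0 0 0 0;0 0 0 0 0 0 0;0 0 0 0 0 0 0;0 0 0 0 0 0 0"}}

```text
clock: 31.95
tool_pos: [0.4313, -0.0444, 0.1577]
tcp_rot: [0.088, 0.996, -0.0, 0.0]
wrist_force: [0.3, -0.5, -2.0]
opening: 0.0124
grip_force: 89.2
```

```bash
python3 -c "
from h import *
plan(430.2,-44.7,141,80)"
```

```text
line 80.0 turn rz -0.001 then d [ 0.0011 -0.0005  0.0167] t31.9 pos[431.3 -44.4 157.7] tilt[ 0.001  -0.0001] j7 1.22
```

Emit:
{"fn": "jog_arm", "kwargs": {"motion": "0 0 1 0 0 0 0;0 0 1 0 0 0 0;0 0 1 0 0 0 0;0 0 0 0 0 0 0;0 0 0 0 0 0 0"}}

```text
clock: 32.37
tool_pos: [0.431, -0.0438, 0.1416]
tcp_rot: [0.087, 0.996, -0.0, -0.0]
wrist_force: [-0.4, -0.3, -0.9]
opening: 0.012
grip_force: 89.3
```

```bash
python3 -c "
from h import *
plan(430.2,-44.7,125,80)"
```

```text
line 80.0 turn rz 0.001 then d [ 0.0006 -0.001   0.0166] t32.4 pos[431.  -43.8 141.6] tilt[-0.0003 -0.    ] j7 1.21
```

To row units: 0.006 m is 1.2, 0.005 m is 1.

Emit:
{"fn": "jog_arm", "kwargs": {"motion": "0.1 -0.14 1.2 0 0 0 0;0 0 1.2 0 0 0 0;0 0 1 0 0 0 0;0 0 0 0 0 0 0;0 0 0 0 0 0 0;0 0 0 0 0 0 0"}}

```text
clock: 32.87
tool_pos: [0.4307, -0.0444, 0.1245]
tcp_rot: [0.087, 0.996, 0.0, 0.0]
wrist_force: [0.5, -0.0, 7.1]
opening: 0.0123
grip_force: 90.7
```

Emit:
{"fn": "jog_arm", "kwargs": {"motion": "0 0 0 0 0 0.484 0;0 0 0 0 0 0.484 0;0 0 0 0 0 0.484 0;0 0 0 0 0 0.484 0;0 0 0 0 0 0.484 0;0 0 0 0 0 0.484 0;0 0 0 0 0 0.484 0;0 0 0 0 0 0.484 0;0 0 0 0 0 0.484 0;0 0 0 0 0 0 0;0 0 0 0 0 0 0"}}

```text
clock: 33.78
tool_pos: [0.4306, -0.0446, 0.1246]
tcp_rot: [0.591, 0.807, -0.0, 0.0]
wrist_force: [0.8, -0.2, 7.3]
opening: 0.0128
grip_force: 90.6
```

```bash
python3 -c "
from h import *
plan(430.2,-44.7,125,18);print(arm.state()['moment'])"
```

```text
line 17.6 turn rz -0.007 then d [ 0.0001 -0.0004 -0.0004] t33.8 pos[430.6 -44.6 124.6] tilt[ 0.0006 -0.0008] j7 0.60
[-0.18910019 -0.1050937   0.0004819 ]
```

To row units: -0.04 m is -8, -0.03 m is -6.

Emit:
{"fn": "jog_arm", "kwargs": {"motion": "0 0 -0.6 0 0 0 0;0 0 -0.6 0 0 0 0;0 0 0 0 0 0 0;0 0 0 0 0 0 0.05;0 0 0 0 0 0 0.05;0 0 0 0 0 0 0.05;0 0 0 0 0 0 0.05;0 0 -6 0 0 0 0.05;0 0 -8 0 0 0 0.05;0 0 -8 0 0 0 0.05;0 0 0 0 0 0 0.05;0 0 0 0 0 0 0.05"}}

```text
clock: 34.78
tool_pos: [0.4309, -0.0443, 0.2421]
tcp_rot: [0.59, 0.807, 0.001, 0.001]
wrist_force: [-0.4, -0.3, -2.5]
opening: 0.05
grip_force: 0.0
```

```bash
python3 -c "
from h import *
p,d,P,s=shot('wrist')
show(blobs(P,.14,.175,xr=(.35,.48),yr=(-.2,.06)))
p,d,P,s=shot('top','t3')
show(blobs(P,.07,.1,xr=(.25,.45),yr=(.15,.35)))
plan(340,262.5,300,37)"
```

```text
x429.9 y-42.3 L57 W14 ang-72.1 z156 n1664 px[315. 202.]
x415.2 y-123.8 L57 W14 ang-72.3 z155 n1308 px[265. 297.]
x438.8 y343.8 L23 W4 ang-23.1 z83 n37 px[158. 207.]
x434.2 y164.4 L42 W6 ang-50.1 z87 n29 px[226. 210.]
x339.6 y262.8 L57 W14 ang-53.7 z81 n130 px[188. 245.]
line 17.6 turn rz -0.338 then d [ 0.2993  0.1126 -0.0597] t34.9 pos[430.2 -44.3 240.2] tilt[-0.0005  0.0001] j7 0.54
```

Fresh B is locked in port 1 at −72°. Going for fresh C at (340,263), high above the bottles.

Emit:
{"fn": "jog_arm", "kwargs": {"motion": "0 0 -4 0 0 -0.436 0.05;0 0 -4 0 0 -0.436 0.05;0 0 -4 0 0 -0.436 0.05;7.52 2.72 0 0 0 0 0.05;7.52 2.72 0 0 0 0 0.05;7.52 2.72 0 0 0 0 0.05;7.52 2.72 0 0 0 0 0.05;7.52 2.72 0 0 0 0 0.05;7.52 2.72 0 0 0 0 0.05;7.52 2.72 0 0 0 0 0.05;7.52 2.72 0 0 0 0 0.05;0 0 0 0 0 0 0.05"}}

```text
clock: 35.88
tool_pos: [0.3366, 0.2686, 0.2992]
tcp_rot: [0.447, 0.894, -0.0, -0.001]
wrist_force: [0.4, 0.8, -0.6]
opening: 0.0497
grip_force: 0.0
```

Emit:
{"fn": "jog_arm", "kwargs": {"motion": "0 0 8 0 0 0 0.05;0 0 8 0 0 0 0.05;0 0 8 0 0 0 0.05;0 0 0 0 0 0 0.05;0 0 0 0 0 0 0.05;0 0 0 0 0 0 0.05;0 0 0 0 0 0 0.05"}}

```text
clock: 36.47
tool_pos: [0.3402, 0.2626, 0.1825]
tcp_rot: [0.451, 0.892, 0.001, 0.0]
wrist_force: [0.6, 0.1, 0.1]
opening: 0.05
grip_force: 0.0
```

```bash
python3 -c "
from h import *
p,d,P,s=shot('wrist')
show(blobs(P,.07,.1,xr=(.25,.45),yr=(.15,.35)))
plan(339.6,262.6,58,36.3)"
```

```text
x339.4 y265.2 L57 W14 ang-53.8 z83 n1494 px[316. 197.]
x439.0 y344.9 L23 W2 ang-23.2 z86 n409 px[497. 192.]
x427.8 y191.3 L57 W12 ang88.9 z86 n1189 px[356. 328.]
line 36.4 turn rz 0.001 then d [ 0.0003 -0.0009  0.1244] t36.5 pos[340.2 262.7 182.4] tilt[0.002  0.0019] j7 0.03
```

To row units: 0.03 m is 6, 0.025 m is 5.

Emit:
{"fn": "jog_arm", "kwargs": {"motion": "0.1 -0.1 6 0 0 0 0.05;0 0 6 0 0 0 0.05;0 0 6 0 0 0 0.05;0 0 5 0 0 0 0.05;0 0 1.8 0 0 0 0.05;0 0 0 0 0 0 0.05;0 0 0 0 0 0 0.05;0 0 0 0 0 0 0;0 0 0 0 0 0 0;0 0 0 0 0 0 0;0 0 0 0 0 0 0;0 0 0 0 0 0 0", "grip_force": 90}}

```text
clock: 37.52
tool_pos: [0.3394, 0.2628, 0.0577]
tcp_rot: [0.451, 0.892, 0.001, 0.0]
wrist_force: [0.4, 0.6, 15.5]
opening: 0.0123
grip_force: 87.7
```

```bash
python3 -c "
from h import *
plan(339.6,262.9,58,36.3)"
```

```text
line 36.4 turn rz 0.001 then d [-0.      0.0002 -0.0003] t37.5 pos[339.4 262.8  57.7] tilt[0.0016 0.0013] j7 0.05
```

Emit:
{"fn": "jog_arm", "kwargs": {"motion": "0 0 0 0 0 0 0;0 0 -6 0 0 0 0;0 0 -8 0 0 0 0;0 0 -8 0 0 0 0;0 0 -8 0 0 0 0;0 0 -8 0 0 0 0;0 0 -8 0 0 0 0;0 0 -6 0 0 0 0;0 0 0 0 0 0 0;0 0 0 0 0 0 0;0 0 0 0 0 0 0;0 0 0 0 0 0 0"}}

```text
clock: 38.52
tool_pos: [0.3386, 0.2621, 0.3159]
tcp_rot: [0.451, 0.892, -0.001, -0.0]
wrist_force: [-0.1, -0.1, -1.2]
opening: 0.0126
grip_force: 89.1
```

```bash
python3 -c "
from h import *
plan(444.5,38.2,310,80)"
```

```text
line 36.4 turn rz -0.762 then d [-0.1432 -0.2021  0.006 ] t38.5 pos[338.6 262.1 315.9] tilt[-0.0013 -0.0011] j7 -0.01
```

To row units: -0.0289 m is -5.78, -0.0205 m is -4.1, -0.109 rad is -0.436.

Emit:
{"fn": "jog_arm", "kwargs": {"motion": "0 0 -2 0 0 -0.436 0;0 0 -2 0 0 -0.436 0;0 0 0 0 0 -0.436 0;0 0 0 0 0 -0.436 0;0 0 0 0 0 -0.436 0;0 0 0 0 0 -0.436 0;0 0 0 0 0 -0.432 0;-4.1 -5.78 0 0 0 0 0;-4.1 -5.78 0 0 0 0 0;-4.1 -5.78 0 0 0 0 0;-4.1 -5.78 0 0 0 0 0;-4.1 -5.78 0 0 0 0 0"}}

```text
clock: 39.52
tool_pos: [0.415, 0.1005, 0.3359]
tcp_rot: [0.087, 0.996, -0.0, -0.001]
wrist_force: [-0.2, -0.1, -2.1]
opening: 0.0126
grip_force: 89.0
```

Emit:
{"fn": "jog_arm", "kwargs": {"motion": "-4.1 -5.78 0 0 0 0 0;-4.1 -5.78 0 0 0 0 0;0 0 8 0 0 0 0;0 0 8 0 0 0 0;0 0 8 0 0 0 0;0 0 0 0 0 0 0;0 0 0 0 0 0 0;0 0 0 0 0 0 0;0 0 0 0 0 0 0"}}

```text
clock: 40.27
tool_pos: [0.446, 0.0384, 0.2186]
tcp_rot: [0.087, 0.996, 0.0, 0.001]
wrist_force: [0.0, -0.3, -1.4]
opening: 0.0121
grip_force: 88.9
```

```bash
python3 -c "
from h import *
plan(444.5,38.2,157,80)"
```

```text
line 80.0 turn rz 0.000 then d [ 0.0015 -0.0005  0.0616] t40.3 pos[446.   38.4 218.6] tilt[0.0025 0.0003] j7 1.25
```

To row units: 0.03 m is 6, 0.0012 m is 0.24.

Emit:
{"fn": "jog_arm", "kwargs": {"motion": "0.24 -0.08 6 0 0 0 0;0 0 6 0 0 0 0;0 0 0 0 0 0 0;0 0 0 0 0 0 0;0 0 0 0 0 0 0"}}

```text
clock: 40.68
tool_pos: [0.4448, 0.0382, 0.1586]
tcp_rot: [0.087, 0.996, 0.0, 0.001]
wrist_force: [0.5, -0.5, -1.3]
opening: 0.0124
grip_force: 88.8
```

```bash
python3 -c "
from h import *
plan(444.4,38.1,141,80)"
```

```text
line 80.0 turn rz 0.000 then d [ 0.0004 -0.0002  0.0176] t40.7 pos[444.8  38.2 158.6] tilt[0.0021 0.0002] j7 1.24
```

Emit:
{"fn": "jog_arm", "kwargs": {"motion": "0 0 1 0 0 0 0;0 0 1 0 0 0 0;0 0 1.2 0 0 0 0;0 0 0 0 0 0 0;0 0 0 0 0 0 0"}}

```text
clock: 41.1
tool_pos: [0.4442, 0.0381, 0.1406]
tcp_rot: [0.087, 0.996, -0.0, 0.0]
wrist_force: [0.5, -0.0, -1.8]
opening: 0.0122
grip_force: 88.8
```

```bash
python3 -c "
from h import *
plan(444.4,38.1,125,80)"
```

```text
line 80.0 turn rz 0.000 then d [-0.0002  0.0001  0.0156] t41.1 pos[444.2  38.1 140.6] tilt[ 0.0002 -0.    ] j7 1.24
```

To row units: 0.006 m is 1.2, 0.004 m is 0.8.

Emit:
{"fn": "jog_arm", "kwargs": {"motion": "0 0 1.2 0 0 0 0;0 0 1.2 0 0 0 0;0 0 0.8 0 0 0 0;0 0 0 0 0 0 0;0 0 0 0 0 0 0;0 0 0 0 0 0 0"}}

```text
clock: 41.6
tool_pos: [0.4443, 0.0381, 0.1245]
tcp_rot: [0.087, 0.996, 0.0, 0.0]
wrist_force: [1.2, 0.6, 7.1]
opening: 0.0125
grip_force: 90.3
```

Emit:
{"fn": "jog_arm", "kwargs": {"motion": "0 0 0 0 0 0.484 0;0 0 0 0 0 0.484 0;0 0 0 0 0 0.484 0;0 0 0 0 0 0.484 0;0 0 0 0 0 0.484 0;0 0 0 0 0 0.484 0;0 0 0 0 0 0.484 0;0 0 0 0 0 0.484 0;0 0 0 0 0 0.484 0;0 0 0 0 0 0 0;0 0 0 0 0 0 0"}}

```text
clock: 42.52
tool_pos: [0.4448, 0.038, 0.1246]
tcp_rot: [0.591, 0.807, 0.0, 0.001]
wrist_force: [4.5, 0.3, 6.7]
opening: 0.0123
grip_force: 90.2
```

```bash
python3 -c "
from h import *
plan(444.2,38,125,18)"
```

```text
line 17.6 turn rz -0.007 then d [ 0.0002 -0.0006 -0.0004] t42.5 pos[444.8  38.  124.6] tilt[ 0.0019 -0.0008] j7 0.62
```

Emit:
{"fn": "jog_arm", "kwargs": {"motion": "0 0 -0.6 0 0 0 0;0 0 -0.6 0 0 0 0;0 0 0 0 0 0 0;0 0 0 0 0 0 0.05;0 0 0 0 0 0 0.05;0 0 0 0 0 0 0.05;0 0 0 0 0 0 0.05;0 0 -6 0 0 0 0.05;0 0 -8 0 0 0 0.05;0 0 -8 0 0 0 0.05;0 0 0 0 0 0 0.05;0 0 0 0 0 0 0.05"}}

```text
clock: 43.52
tool_pos: [0.4444, 0.0384, 0.242]
tcp_rot: [0.59, 0.807, 0.001, 0.001]
wrist_force: [-0.6, -0.2, -0.2]
opening: 0.0502
grip_force: 0.0
```

```bash
python3 -c "
from h import *
p,d,P,s=shot('wrist')
show(blobs(P,.14,.175,xr=(.35,.48),yr=(-.2,.08)))
plan(406,-184.5,160,18)"
```

```text
x444.6 y40.0 L57 W13 ang-72.5 z156 n1626 px[316. 203.]
x430.0 y-42.2 L58 W14 ang-72.2 z155 n1377 px[266. 298.]
line 17.7 turn rz -0.006 then d [-0.2003 -0.105   0.0807] t43.6 pos[443.9  38.3 240.8] tilt[0.0006 0.0004] j7 0.52
```

All three are locked. Next the plunger: close the fingers, turn the line away from port 2's wing, and move over the plunger.

To row units: -0.0348 m is -6.96, 0.0145 m is 2.9, 0.1243 rad is 0.4972.

Emit:
{"fn": "jog_arm", "kwargs": {"motion": "0 0 0 0 0 0.4972 0;0 0 0 0 0 0.4972 0;0 0 0 0 0 0.4972 0;0 0 0 0 0 0.4972 0;0 0 0 0 0 0.4972 0;0 0 0 0 0 0.4972 0;0 0 0 0 0 0.4972 0;-6.96 2.9 0 0 0 0 0;-6.96 2.9 0 0 0 0 0;-6.96 2.9 0 0 0 0 0;-6.96 2.9 0 0 0 0 0;-6.96 2.9 0 0 0 0 0", "grip_force": 30}}

```text
clock: 44.57
tool_pos: [0.4114, -0.1493, 0.2396]
tcp_rot: [0.876, 0.483, -0.001, -0.001]
wrist_force: [0.9, 0.8, -0.0]
opening: -0.0002
grip_force: 0.0
```

Emit:
{"fn": "jog_arm", "kwargs": {"motion": "-6.96 2.9 0 0 0 0 0;0 0 0 0 0 0 0;0 0 0 0 0 0 0;0 0 0 0 0 0 0"}}

```text
clock: 44.9
tool_pos: [0.406, -0.1845, 0.2398]
tcp_rot: [0.876, 0.483, -0.001, -0.001]
wrist_force: [0.6, 0.2, -0.2]
opening: 0.0001
grip_force: 0.0
```

```bash
python3 -c "
from h import *
p,d,P,s=shot('wrist','w5')
show(blobs(P,.14,.175,xr=(.35,.48),yr=(-.17,.08)))
show(blobs(P,.1,.118,xr=(.35,.45),yr=(-.23,-.15)))
plan(405.8,-184.8,115,-32.3)"
```

```text
x434.8 y-57.6 L28 W14 ang-72.2 z156 n1003 px[248.  14.]
x415.6 y-125.2 L58 W14 ang-72.1 z156 n2083 px[280. 123.]
x406.1 y-183.2 L32 W32 ang-5.2 z109 n1240 px[316. 189.]
line -32.2 turn rz 0.002 then d [-0.0009  0.0002  0.125 ] t45.0 pos[ 406.3 -184.   240. ] tilt[-0.0013  0.0008] j7 0.34
```

To row units: 0.04 m is 8, 0.03 m is 6.

Emit:
{"fn": "jog_arm", "kwargs": {"motion": "-0.1 0 8 0 0 0 0;0 0 8 0 0 0 0;0 0 6 0 0 0 0;0 0 3 0 0 0 0;0 0 2 0 0 0 0;0 0 1.8 0 0 0 0;0 0 0 0 0 0 0;0 0 0 0 0 0 0;0 0 0 0 0 0 0"}}

```text
clock: 45.7
tool_pos: [0.4054, -0.1838, 0.0965]
tcp_rot: [0.875, 0.484, -0.0, -0.001]
wrist_force: [-6.3, 1.4, 7.7]
opening: -0.0005
grip_force: 4.2
```

```bash
python3 -c "
from h import *
plan(406,-184.5,95.5)"
```

```text
line -32.1 turn rz 0.000 then d [-0.0003  0.0008  0.001 ] t45.7 pos[ 405.4 -183.8   96.5] tilt[-0.0018  0.0013] j7 0.56
```

Emit:
{"fn": "jog_arm", "kwargs": {"motion": "0 0 0.4 0 0 0 0;0 0 0.2 0 0 0 0;0 0 0 0 0 0 0;0 0 0 0 0 0 0;0 0 0 0 0 0 0"}}

```text
clock: 46.12
tool_pos: [0.4057, -0.184, 0.0954]
tcp_rot: [0.875, 0.484, 0.001, -0.0]
wrist_force: [-14.1, 6.3, 72.6]
opening: 0.0001
grip_force: 36.5
```

```bash
python3 -c "
from h import *
plan(406,-184.5,95.5)"
```

```text
line -32.1 turn rz 0.000 then d [-0.0003  0.0005 -0.0001] t46.1 pos[ 405.7 -184.    95.4] tilt[0.001  0.0011] j7 0.56
```

Emit:
{"fn": "jog_arm", "kwargs": {"motion": "0 0 -2 0 0 0 0;0 0 -4 0 0 0 0;0 0 -8 0 0 0 0;0 0 -8 0 0 0 0;0 0 -8 0 0 0 0;0 0 0 0 0 0 0;0 0 0 0 0 0 0;0 0 0 0 0 0 0"}}

```text
clock: 46.78
tool_pos: [0.4062, -0.1841, 0.2431]
tcp_rot: [0.875, 0.484, -0.0, -0.0]
wrist_force: [0.1, -0.5, -0.0]
opening: -0.0002
grip_force: 0.0
```

```bash
python3 -c "
from h import *
p,d,P,s=shot('wrist')
show(blobs(P,.14,.175,xr=(.35,.48),yr=(-.17,.08)))
show(blobs(P,.09,.118,xr=(.35,.45),yr=(-.23,-.165)))
p,d,P,s=shot('side','s2')
p,d,P,s=shot('top','t4')
show(blobs(P,.07,.1,xr=(.4,.58),yr=(-.5,-.3)));show(blobs(P,.14,.17,xr=(.35,.48),yr=(-.17,.08)))"
```

```text
x434.4 y-56.1 L32 W14 ang-72.1 z156 n1053 px[248.  15.]
x415.6 y-125.3 L58 W14 ang-72.2 z156 n2013 px[280. 123.]
x417.0 y-166.0 L27 W2 ang-1.2 z93 n73 px[316. 161.]
x405.9 y-183.0 L32 W32 ang-32.7 z109 n1208 px[316. 188.]
x532.1 y-411.0 L57 W15 ang-9.2 z85 n140 px[443. 176.]
x465.0 y-399.7 L58 W15 ang-9.1 z85 n139 px[439. 202.]
x444.8 y37.7 L58 W14 ang-72.2 z154 n136 px[272. 206.]
x430.3 y-44.8 L57 W14 ang-72.6 z154 n132 px[305. 212.]
x413.9 y-120.1 L45 W13 ang-72.2 z155 n66 px[333. 219.]
```

View pics/s2.png

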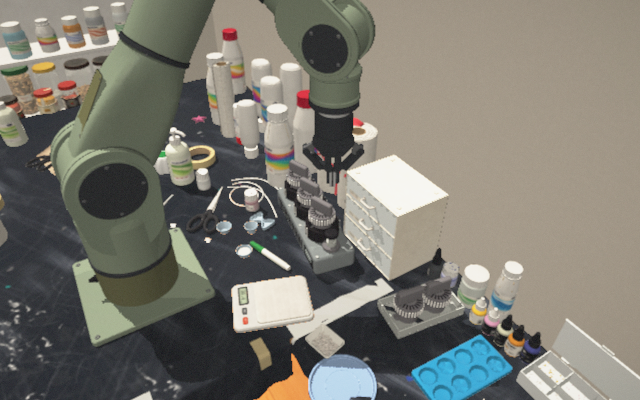

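The side view shows three cartridges in the ports around (308,192), both spent ones in the tray near (422,298), and the gripper clear above. The plunger hit its end stop and has come back up to 109 mm.

```bash
python3 -c "
from plant import arm
print(arm.close_job())"
```

```text
the job is handed in; nothing more can be done
None
```

The job is handed in: by my last measurements all three fresh cartridges are locked, both spent ones stand in the tray, and the plunger reached its end stop and came back up; no verdict was returned.

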